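# Post the blunt shredder blade into the used-blade box

## Task

The shredder blade with the red-painted end is worn out. Take it from the wooden rack and push it, cutting edge first, down through the slot in the yellow used-blade box, past the sprung flap below it, until it has dropped right inside, then slide the shutter by its black knob until the slot is fully shut. Leave the sharp blades in the rack and the bottle and can where they are.

Things in the scene. Friction and masses are not known exactly. Their poses are not given: they have to be found in the camera images.
- blade_center (a point): centre of the worn-out shredder blade (half-way up): a flat steel plate standing on its cutting edge, loose, in one of the rack's three slots. 110 mm high (its z axis, up), 50 mm wide (y), 6 mm thick (x), about 0.24 kg, two bolt holes; its top 22 mm are painted red. The bottom 13 mm are the cutting end, 3 mm thick. 65 mm of it stands above the rack; it may lean a few degrees
- blade_edge (a point): middle of the cutting edge of the worn-out blade: its bottom end, 55 mm below blade_center; axes as blade_center
- rack: pale wooden blade rack fixed to the bench, 156 mm long (x), 90 mm wide (y), 62 mm high, origin at the centre of its underside; three upright slots at x = -50, 0 and 50 mm, each 9 mm (x) by 54 mm (y) and 45 mm deep, with a blade in each; which slot holds the red one changes
- sharp1_center (a point): centre of a sharp blade in the rack: like the worn-out one, without red paint; to be left there
- sharp2_center (a point): centre of the other sharp blade in the rack, without red paint; to be left there
- blade_box: yellow steel used-blade box fixed to the bench, 150 mm deep (x), 140 mm wide (y), 160 mm high, flat closed lid, origin at the centre of its underside. Just below the slot a sprung steel flap stops the blade's edge: it gives way to a push of about 3 to 6 N and swings down. Below it the box is hollow: a blade pushed in for 60 mm or more and let go drops to the floor
- slot (a point): centre of the slot's mouth on the top of the box's lid (2.5 mm sheet), 160 mm above the bench, 30 mm to the box's -x side of its middle. The slot is 12 mm wide (x) and 58 mm long (y), black rim; z points up. The sprung flap lies 8 mm below the lid's top. Nothing stands on the lid but the knob
- shutter (a joint): slide of the red shutter plate just under the lid: 0 = slot fully shut (end stop), 0.045 m = fully open; it moves along the slot's x axis (towards +x opens), with about 1.5 N of friction, and stays where left. It starts open, clear of the slot
- knob (a point): centre of the shutter's upright round black knob, 18 mm diameter, 24 mm high, standing from 10 to 34 mm above the lid (centre 22 mm) on a thin stem through a slit; level with the middle of the slot's length, on its +x side: 20 mm from the slot's centre when shut, up to 65 mm when open; axes as slot
- oil_bottle: bystander: white bottle with orange label, 68 mm diameter, 170 mm high, origin at the centre of its underside
- spray_can: bystander: blue can, 60 mm diameter, 150 mm high, origin at the centre of its underside
Not all that is in view belongs to the job. Several things have the shape of the blade_box; the one meant has the colours described above.

How it is judged:
By the outcome, as a careful person would: the job done as asked, in the order asked, and still so for the second after the job is handed in, with the robot touching nothing.
It also fails if it takes over 51 s, if anything falls off the work surface, if the arm or the gripper's body presses on something with over 40 N, if the wrist force passes 120 N, or if a joint passes its speed limit or range.

## Robot

A 7-joint arm with a two-finger parallel gripper is mounted at the origin on the work surface. World frame = base frame: x ahead of the robot, y to its left, z up, the work surface at z = 0. Lengths are in mm, angles in rad, forces in N, time in s.
With the tool pointing down it reaches from about 400 to 900 mm from the base axis. Payload 5.6 kg.
Tool frame: the origin (TCP) lies midway between the tips of the shut fingers; the grasp point (between the pads) lies 19 mm behind it; z points along the fingers, y is the line along which they close (so a half turn about z gives the same grasp; the last joint's range is limited). The gripper opens to 92 mm and grips with 3 to 60 N. Pads are 20 mm wide; open, the fingers measure 128 mm over their backs; the gripper's body (75 mm by 189 mm) begins 69 mm behind the grasp point.
Start: joints at [-1.289, 0.468, -0.012, 1.603, 0.006, 1.071, -0.056], TCP at [207.47, 616.008, 193.792] pointing down, gripper open.
Joint ranges: [-2.53, 2.53], [-0.31, 2.02], [-1.57, 1.55], [0.28, 2.44], [-1.29, 4.43], [0.15, 1.84], [-2.92, 2.92]. Speed limits (rad/s): [2.57, 2.57, 3.14, 3.14, 3.14, 3.14, 3.14].

## Interface

Orientations are given as a rotation vector (axis times angle).
In Python, from cell import robot, grip, kin, viewer gives the robot as it stands. Calls block until the motion is done:
- robot.movep(position, orientation): joint-space move of the TCP to a pose.
- robot.servo_line(position, feed=150, rotation=None): straight line of the TCP; rotation=None keeps the orientation; feed is the mean speed in mm/s.
- robot.goto_joints(angles): joint-space move.
- grip(opening, newtons=None): opening from 0.0 (shut) to 1.0 (fully open); newtons is the grip in N (None keeps the last); returns when the fingers have stopped.
- robot.hold(seconds).
- kin.ik(position, orientation): joint angles nearest the present ones, or None.
- robot.observe(): the state.
- viewer.read_camera(name): name is "side" or "top"; returns the picture (420x560x3 uint8, red, green, blue); there is no depth.
- viewer.camera_info(name): a dict with "camera_matrix" (3x3 intrinsics, pixels), "k1" (the pictures are not rectified: a ray, as slopes to the right and down, at radius r is drawn at 1 + k1 r^2 times it, then the intrinsics apply), "R" (3x3) and "t" (3): a world point X has camera coordinates R X + t. Camera axes: x right, y down, z forward; pixel columns grow to the right and rows downward; lengths in mm; the calibration is good to about 2 mm. A picture is of the moment at which its call begins. camera_info takes no time and is no camera call.
A pose or a line that the arm cannot do raises robot.IKError and nothing moves.
- robot.job_done(): hands the job in; it is judged then, once.
Trained networks look in the newest picture that a camera, given by its name, has taken for a name from the list of things; names that differ only in an ending like _2 or _b are one class to them, and where a whole thing is asked for, a point or a joint stands for the part that bears it (a point fixed in the world has none). Each returns a list of dicts, best first, with "confidence" (0 to 1); they miss things now and then, are a little off and sometimes report something else, mostly with a low value. They report only what shows in the picture. A call takes as long as a camera call. They do not tell look-alikes from the thing itself.
- viewer.silhouettes(name, camera): "mask" (420x560 bool, what is visible of it).
- viewer.pinpoint(name, camera): "at" ([x, y, z] in mm, in the coordinates of the camera as it stood for that picture, good to about 4 mm: a listed point, or the origin of a listed thing).
The state is a dict: "t": time; "joints": joint angles; "joint_velocities": joint speeds; "joint_torque": joint torques, N m; "tcp_pos": TCP position; "tcp_rot": TCP orientation; "contact_force": force on the tool from outside, world axes, zero at the start; "wrist_torque": the same for the moment, N m; "grip_width": opening from 0.0 (shut) to 1.0 (fully open); "grip_force": force on a finger pad.
Only numpy, scipy, OpenCV 4.12 (cv2) and the standard library are available. Lean on these libraries where they do the work, as an engineer would, in place of code of your own. Each camera call takes 0.05 s, during which the arm holds its last target. There are 200 camera calls.

## Working session

There is one attempt and no reset: what is moved stays moved. The work goes in short steps, each a Python script; the robot and the scene stay as the last script left them, time stands still between calls to the robot, and variables do not carry over. Pictures are saved under pics/ and viewed, at most 10 in all, crops included, and the job is handed in when it is done.

```bash
mkdir -p pics; ls; cat > h.py <<'E'
import numpy as np, cv2
from cell import robot, grip, kin, viewer
from scipy.spatial.transform import Rotation as Rn
def shot(c,f=None):
    im=viewer.read_camera(c)
    if f: cv2.imwrite(f'pics/{f}.png',im[:,:,::-1])
    return im
def world(c,p):
    i=viewer.camera_info(c); return np.array(i["R"]).T@(np.array(p)-np.array(i["t"]))
def proj(c,X):
    i=viewer.camera_info(c); x=np.atleast_2d(X)@np.array(i["R"]).T+np.array(i["t"])
    s=x[:,:2]/x[:,2:]; s=s*(1+i["k1"]*(s**2).sum(1,keepdims=True)); K=np.array(i["camera_matrix"])
    return s@K[:2,:2].T+K[:2,2]
def ray(c,uv):
    from scipy.optimize import fsolve
    i=viewer.camera_info(c);K=np.array(i["camera_matrix"]);d=np.linalg.solve(K,[*uv,1])[:2]
    s=fsolve(lambda s:s*(1+i["k1"]*(s@s))-d,d);R=np.array(i["R"])
    return -R.T@np.array(i["t"]),R.T@np.array([*s,1])
def atz(c,uv,z):
    o,d=ray(c,uv);return o+d*(z-o[2])/d[2]
E
python3 - <<'E'
from h import *
np.set_printoptions(precision=1,suppress=True)
a=shot('side','s0');b=shot('top','t0')
for c in('side','top'):
    i=viewer.camera_info(c);print(c,np.array(i["R"]).round(3).tolist(),np.array(i["t"]).round(1),np.array(i["camera_matrix"]).tolist(),i["k1"])
    for n in('blade_center','blade_edge','rack','sharp1_center','blade_box','slot','knob','oil_bottle','spray_can'):
        for d in viewer.pinpoint(n,c):
            w=world(c,d["at"]);print(c,n,round(d["confidence"],2),w,proj(c,w)[0])
E
```

```text
pics
side [[0.759, -0.651, 0.014], [-0.467, -0.559, -0.685], [0.454, 0.513, -0.728]] [-353.7  415.8  955.1] [[534.2543749619526, 0.0, 275.55857916978175], [0.0, 534.2543749619526, 212.57549371160587], [0.0, 0.0, 1.0]] -0.11902195254525103
side blade_center 0.6 [ 603.6 -126.8   69.3] [365.2 287.6]
side blade_edge 0.87 [ 604.3 -124.6   13.4] [361.1 301.7]
side rack 0.66 [ 548.7 -124.    -2. ] [342.2 319.6]
side sharp1_center 0.95 [ 505.1 -127.6   72.1] [332.2 313.1]
side blade_box 0.94 [595.3 159.6  -3.8] [273.1 233.4]
side blade_box 0.71 [346.9  25.9  -2.3] [225. 326.]
side slot 0.61 [570.2 141.7 162.2] [270.5 193.9]
side slot 0.6 [323.8  16.6 158.6] [213.3 291. ]
side slot 0.37 [ 548.8 -127.    -2.4] [343.2 320.6]
side knob 0.74 [339.2  20.4 182.4] [217.8 277.9]
side knob 0.53 [615.2 169.8 179.8] [277.8 172.4]
side oil_bottle 0.81 [385.1 385.4  -0.4] [150.7 220.9]
side spray_can 0.72 [786.5  -2.4   0.9] [374.9 232.6]
top [[-0.002, -1.0, 0.005], [-0.984, 0.001, -0.178], [0.178, -0.005, -0.984]] [ 109.8  560.6 1194.5] [[459.87358550963023, 0.0, 280.3795479206827], [0.0, 459.87358550963023, 211.0135423757692], [0.0, 0.0, 1.0]] -0.08925478234183215
top blade_center 0.51 [ 605.5 -125.5   74.1] [367.8 192.9]
top rack 0.91 [ 551.5 -125.    -2.3] [363.1 217.5]
top sharp1_center 0.44 [ 500.5 -122.9   72. ] [368.1 231.9]
top blade_box 0.78 [593.2 158.2   0.5] [262.9 202.8]
top slot 0.81 [566.9 143.4 158.4] [266.8 200.8]
top slot 0.65 [319.4  17.5 161.5] [319.2 302.2]
top knob 0.43 [340.   18.5 180.5] [319.4 293.5]
top knob 0.42 [614.6 170.4 177.8] [255.6 180.2]
top oil_bottle 0.65 [387.5 384.   -5.2] [181.2 276.2]
top oil_bottle 0.48 [561.3 143.5 158.9] [266.7 203. ]
top spray_can 0.89 [780.8  -2.9   2.6] [318.8 139.3]
```

```bash
python3 - <<'E'
import cv2
s=cv2.imread('pics/s0.png');t=cv2.imread('pics/t0.png')
a=cv2.resize(s[130:360,130:430],(800,600),interpolation=cv2.INTER_CUBIC);cv2.imwrite('pics/s0c.png',a)
b=cv2.resize(t[120:320,170:430],(780,600),interpolation=cv2.INTER_CUBIC);cv2.imwrite('pics/t0c.png',b)
E
```

```text
(no output)
```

View pics/s0c.png

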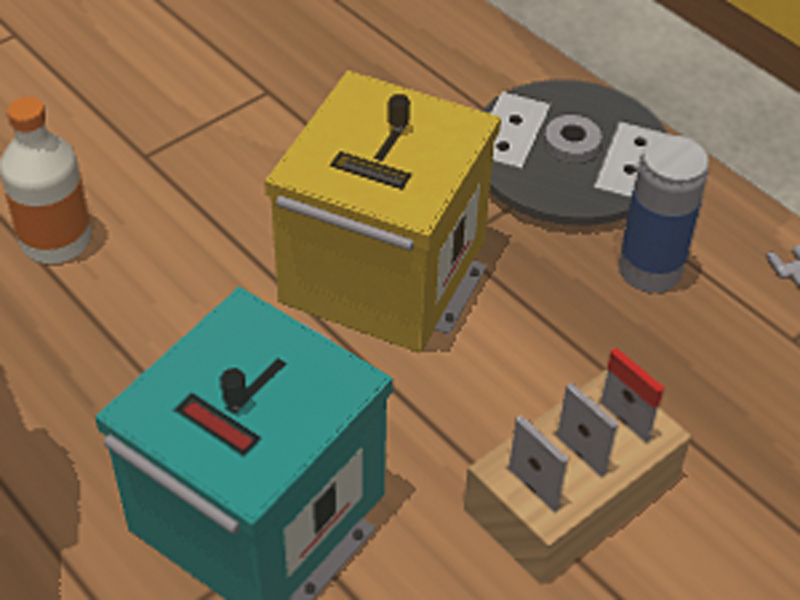

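View pics/t0c.png

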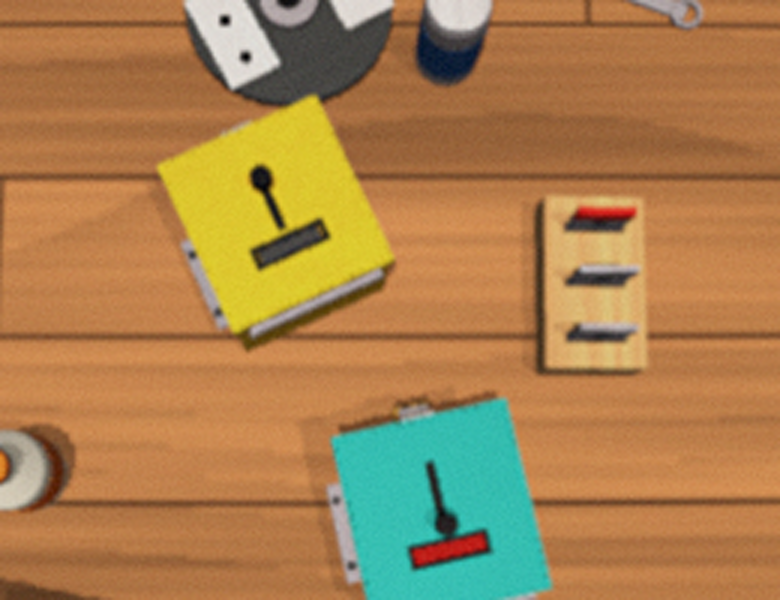

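The candidates are the yellow box (side px 272,193; top 267,201) and the teal look-alike (side 213,291; top 319,302). The yellow one fits the description: its shutter is open, and the teal one's is shut. The red-topped blade is in the rack's +x slot (side 365,272; top 372,191), and the other two blades have no red. The enlarged crops confirm both. Next I'll refine the positions.

```bash
cat > meas.py <<'E'
from h import *
np.set_printoptions(precision=1,suppress=True)
def comp(m,near,rad=25):
    n,l,st,ce=cv2.connectedComponentsWithStats(m.astype(np.uint8),connectivity=8)
    c=[i for i in range(1,n) if st[i,4]>8 and np.hypot(*(ce[i]-near))<rad]
    i=max(c,key=lambda i:st[i,4]); return l==i,ce[i],st[i,4]
def dirs(c,m,z):
    P=np.array([atz(c,(u,v),z)[:2] for v,u in np.argwhere(m)])
    (cx,cy),(w,h),a=cv2.minAreaRect(P.astype(np.float32))
    return P.mean(0),(cx,cy),(w,h),a
def im(f): return cv2.imread(f'pics/{f}.png')[:,:,::-1].astype(int)
E
python3 - <<'E'
from meas import *
for c,f,ns,nb,nk in(('side','s0',(270,194),(368,272),(279,172)),('top','t0',(267,201),(372,191),(257,180))):
    I=im(f); r,g,b=I[...,0],I[...,1],I[...,2]
    red=(r>120)&(g<70)&(b<70); m,ce,n=comp(red,nb); print(c,'red',ce,n,[x for x in dirs(c,m,127)])
    ys,xs=np.nonzero(m);print(' red bbox',xs.min(),xs.max(),ys.min(),ys.max())
    dk=(I.max(2)<95)
    W=np.zeros_like(dk);W[int(ns[1])-14:int(ns[1])+15,int(ns[0])-22:int(ns[0])+23]=1
    m,ce,n=comp(dk&W,ns,12);print(c,'slot',ce,n,dirs(c,m,160))
    yl=(r>120)&(g>100)&(b<80); m,ce,n=comp(yl,ns,40)
    h=cv2.convexHull(np.argwhere(m)[:,::-1].astype(np.int32)); q=cv2.approxPolyDP(h,4,True)[:,0]
    for p in q: print('   corner',p,atz(c,p,160)[:2])
    for d in viewer.silhouettes('knob',c)[:3]:
        v=np.argwhere(d['mask'])[:,::-1].mean(0);print(c,'knob',round(d['confidence'],2),v,atz(c,v,182)[:2])
    for n in('rack','sharp1_center','blade_center'):
      for d in viewer.silhouettes(n,c)[:3]:
        M=d['mask']; v=np.argwhere(M)[:,::-1].mean(0);print(c,n,round(d['confidence'],2),v,M.sum(),dirs(c,M,62 if n=='rack' else 110))
E
```

```text
side red [368.8 271.7] 70 [array([ 601.8, -127.6]), (601.7088623046875, -126.52793884277344), (50.78248977661133, 7.0653300285339355), 89.00924682617188]
 red bbox 359 378 264 279
side slot [270.1 193.1] 215 (array([572.7, 145.9]), (586.633056640625, 153.57308959960938), (63.327003479003906, 65.07160186767578), 24.961774826049805)Traceback (most recent call last):
  File "<stdin>", line 9, in <module>
  File "meas.py", line 6, in comp
    i=max(c,key=lambda i:st[i,4]); return l==i,ce[i],st[i,4]
ValueError: max() iterable argument is empty
```

```bash
python3 - <<'E'
from meas import *
for c,f,ns,nb,nk in(('side','s0',(270,194),(368,272),(279,172)),('top','t0',(267,201),(372,191),(257,180))):
    I=im(f); r,g,b=I[...,0],I[...,1],I[...,2]
    red=(r>100)&(r>2*g)&(r>2*b); m,ce,n=comp(red,nb); print(c,'red',ce,n,dirs(c,m,127))
    yl=(r>100)&(g>80)&(b<80)&(g>.7*r); m,ce,n=comp(yl,ns,60)
    h=cv2.convexHull(np.argwhere(m)[:,::-1].astype(np.int32)); q=cv2.approxPolyDP(h,3,True)[:,0]
    for p in q: print('   corner',p,atz(c,p,160)[:2])
    W=np.zeros_like(yl);W[int(ns[1])-14:int(ns[1])+15,int(ns[0])-22:int(ns[0])+23]=1
    hm=cv2.drawContours(np.zeros(yl.shape,np.uint8),[h],-1,1,-1)>0
    dk=(r<120)&W&hm&(b>.45*r); m=cv2.morphologyEx(dk.astype(np.uint8),cv2.MORPH_OPEN,np.ones((4,4)))>0
    m,ce,n=comp(m,ns,15);print(c,'slot',ce,n,dirs(c,m,160))
    shot(c)
    for nm in('knob','rack','sharp1_center','blade_center'):
      for d in viewer.silhouettes(nm,c)[:3]:
        M=d['mask']; v=np.argwhere(M)[:,::-1].mean(0);print(c,nm,round(d['confidence'],2),v,M.sum(),*dirs(c,M,{'rack':62,'knob':182}.get(nm,110)))
E
```

```text
side red [367.8 274.3] 185 (array([ 595.6, -130.5]), (595.5150756835938, -129.5553436279297), (57.05278396606445, 19.8731632232666), 88.99663543701172)Traceback (most recent call last):
  File "<stdin>", line 5, in <module>
  File "meas.py", line 6, in comp
    i=max(c,key=lambda i:st[i,4]); return l==i,ce[i],st[i,4]
ValueError: max() iterable argument is empty
```

```bash
cat >> h.py <<'E'
def down(psi,s=1):
    y=s*np.array([np.cos(psi),np.sin(psi),0]);z=np.array([0,0,-1.]);return Rn.from_matrix(np.c_[np.cross(y,z),y,z]).as_rotvec()
E
python3 - <<'E'
from meas import *
for c,f,ns,nb in(('side','s0',(270,194),(368,272)),('top','t0',(267,201),(372,191))):
    I=im(f); r,g,b=I[...,0],I[...,1],I[...,2]
    W=np.zeros(r.shape,bool);W[int(ns[1])-14:int(ns[1])+15,int(ns[0])-22:int(ns[0])+23]=1
    try:
        red=(r>100)&(r>2*g)&(r>2*b); m,ce,n=comp(red,nb); print(c,'red',ce,n,dirs(c,m,127))
        yl=(r>100)&(g>.76*r)&(b<.45*r); m,ce,n=comp(yl,ns,60)
        h=cv2.convexHull(np.argwhere(m)[:,::-1].astype(np.int32)); q=cv2.approxPolyDP(h,3,True)[:,0]
        for p in q: print('   corner',p,atz(c,p,160)[:2])
    except Exception as e: print(e, I[210,250])
    dk=(r<120)&W&(b>.45*r); m=cv2.morphologyEx(dk.astype(np.uint8),cv2.MORPH_OPEN,np.ones((4,4)))>0
    try: m,ce,n=comp(m,ns,15);print(c,'slot',ce,n,dirs(c,m,160))
    except Exception as e: print(e)
    shot(c)
    for nm in('knob','rack','sharp1_center','blade_center'):
      for d in viewer.silhouettes(nm,c)[:3]:
        M=d['mask']; v=np.argwhere(M)[:,::-1].mean(0);print(c,nm,round(d['confidence'],2),v,M.sum(),*dirs(c,M,{'rack':62,'knob':182}.get(nm,110)))
for s in(1,-1):
    for p,a in(((602,-126,200),-.017),((569,143,220),.43),((615,170,180),.43)): 
        q=kin.ik(p,down(a,s)); print(s,a,None if q is None else np.array(q).round(2))
print(robot.observe()['t'])
E
```

```text
side red [367.8 274.3] 185 (array([ 595.6, -130.5]), (595.5150756835938, -129.5553436279297), (57.05278396606445, 19.8731632232666), 88.99663543701172)
   corner [317 175] [692.6 122.4]
   corner [287 264] [471. -25.]
   corner [234 245] [421.3  79.4]
   corner [229 199] [492.3 189.3]
   corner [260 157] [632.4 253.5]
side slot [271.1 197.4] 110 (array([565.6, 134.5]), (565.6599731445312, 134.7185821533203), (13.088788032531738, 54.96601867675781), 24.98174476623535)
side knob 0.67 [213.6 285.7] 238 [323.   11.6] (329.1800537109375, 7.851844787597656) (49.35957336425781, 52.03289031982422) 13.679022789001465
side rack 0.62 [344.7 317.8] 2798 [ 522.7 -147.8] (539.1792602539062, -137.0371856689453) (112.1216812133789, 186.7069854736328) 89.26655578613281
side blade_center 0.76 [366.5 280.7] 499 [ 592.8 -132.7] (593.052978515625, -133.22689819335938) (81.34105682373047, 42.05632400512695) 37.09102249145508
side blade_center 0.43 [145.9 201.6] 1491 [369.1 348. ] (374.9911804199219, 362.16650390625) (217.508056640625, 65.36194610595703) 69.16139221191406
top red [371.7 190.5] 76 (array([ 
[... 1026 characters left out ...]
501.6 -121.5] (501.4988708496094, -121.86448669433594) (54.59544372558594, 12.959210395812988) 89.87193298339844
top sharp1_center 0.26 [369.6 193.1] 160 [ 597.3 -122.9] (597.4086303710938, -122.8248519897461) (21.337268829345703, 55.642333984375) 0.033330678939819336
top blade_center 0.66 [369.2 193.1] 162 [ 597.1 -122. ] (597.4085083007812, -123.99532318115234) (21.335344314575195, 58.34185791015625) 0.03201020881533623
1 -0.017 [-0.4  0.5  0.8  1.7 -0.4  1.1  0.5]
1 0.43 [-0.7  0.3  0.5  1.8 -0.2  1.1  0.3]
1 0.43 [-0.6  0.5  0.4  1.7 -0.2  1.   0.3]
-1 -0.017 [-0.7  0.8  1.4  1.7 -0.8  1.3 -2.3]
-1 0.43 [-1.2  0.7  1.4  1.8 -0.7  1.3 -2.4]
-1 0.43 [-1.1  0.9  1.3  1.7 -0.9  1.3 -2.3]
1.5
```

```bash
python3 - <<'E'
from meas import *
p=robot.observe()['tcp_pos']
grip(0.38,40)
robot.servo_line([p[0],p[1],300],feed=200)
robot.movep([600.5,-125.3,300],down(0))
robot.servo_line([600.5,-125.3,145],feed=150)
o=robot.observe();print(o['t'],o['tcp_pos'],o['contact_force'])
shot('top','t1');shot('side','s1')
a=cv2.imread('pics/s1.png')[190:350,280:440];b=cv2.imread('pics/t1.png')[130:290,290:450]
cv2.imwrite('pics/c1.png',cv2.resize(np.hstack([a,b]),(800,400),interpolation=cv2.INTER_CUBIC))
E
```

```text
7.2583 [ 601.1 -125.6  145.9] [ 0.  -0.9 -0.4]
```

View pics/c1.png

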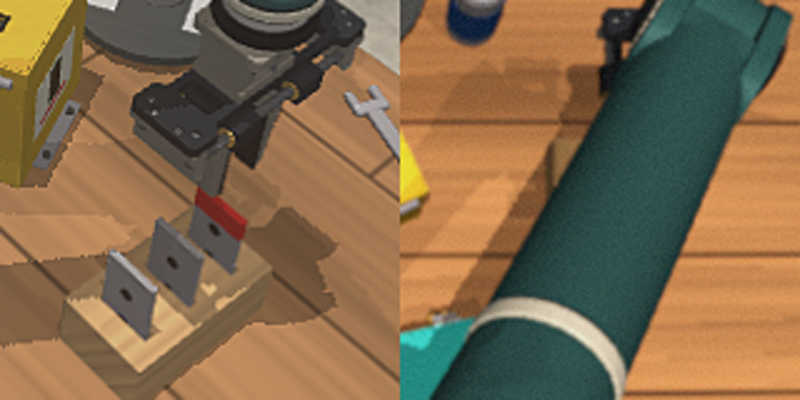

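The red blade (crop 220,212; side px 368,275) lies directly below and between the open fingers, and neither neighbouring blade is in their way. Now I'll grasp and lift.

```bash
python3 - <<'E'
from meas import *
robot.servo_line([600.5,-125.3,92],feed=80)
o=robot.observe();print(o['tcp_pos'],o['contact_force'])
grip(0.0,40)
o=robot.observe();print(o['t'],o['grip_width']*92,o['grip_force'],o['contact_force'])
robot.servo_line([600.5,-125.3,110],feed=40)
robot.servo_line([600.5,-125.3,280],feed=150)
o=robot.observe();print(o['t'],o['grip_width']*92,o['grip_force'],o['contact_force'],o['tcp_pos'])
# carry to above the slot, yaw 25deg
psi=np.radians(25)
robot.movep([565.2,143.7,295],down(psi))
o=robot.observe();print(o['t'],o['grip_width']*92,o['contact_force'],o['tcp_pos'])
shot('side','s2');shot('top','t2')
a=cv2.imread('pics/s2.png')[90:300,180:390];b=cv2.imread('pics/t2.png')[90:300,180:390]
cv2.imwrite('pics/c2.png',cv2.resize(np.hstack([a,b]),(800,400),interpolation=cv2.INTER_CUBIC))
E
```

```text
[ 600.7 -125.6   92.1] [ 0.8  0.6 -0.7]
8.7167 5.638321933061511 39.971778988838196 [ 0.5 -0.7  1.6]
10.6 5.715575358240049 39.97366905212402 [-0.2 -0.6 -3. ] [ 599.8 -125.   279. ]
11.6583 5.680603281586238 [ 0.7  0.4 -3. ] [565.6 141.5 295.1]
```

View pics/c2.png

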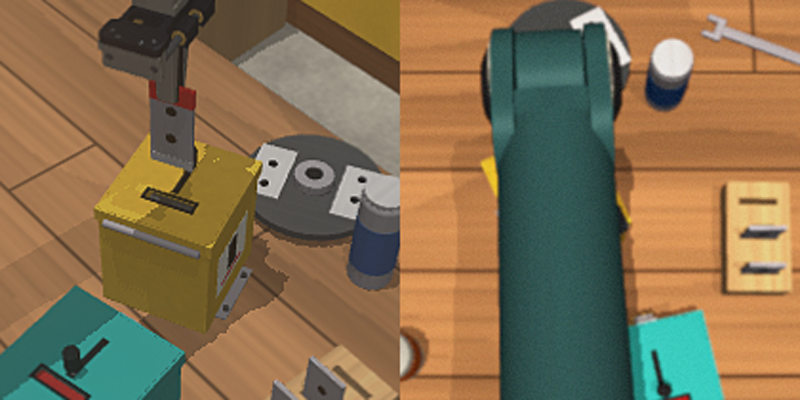

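Blade held upright (side crop 172,130; edge at 172,160), and both sharp blades are still in the rack. I'll lower it to just above the slot and check the alignment with a projected overlay.

```bash
python3 - <<'E'
from meas import *
psi=np.radians(25);S=np.array([565.2,143.7,160])
robot.servo_line([S[0],S[1],243],feed=120,rotation=down(psi)); robot.hold(.3)
o=robot.observe();print(o['t'],o['tcp_pos'],o['tcp_rot'],down(psi),o['contact_force'])
I=shot('side','s3')
u=np.array([np.cos(psi),np.sin(psi),0]);v=np.array([-u[1],u[0],0])
k=6;c0=(220,140);J=cv2.resize(I[140:240,220:350,::-1],None,fx=k,fy=k,interpolation=cv2.INTER_CUBIC)
def draw(P,col):
    q=((proj('side',P)-c0+.5)*k).astype(np.int32);cv2.polylines(J,[q],True,col,1)
draw([S+a*6*u+b*29*v for a,b in((1,1),(1,-1),(-1,-1),(-1,1))],(0,255,0))
E=np.array(o['tcp_pos'])-[0,0,75]
draw([E+a*1.5*u+b*25*v for a,b in((1,1),(1,-1),(-1,-1),(-1,1))],(255,0,255))
draw([E+[0,0,z]-3*u+b*25*v for z,b in((13,1),(13,-1),(72,-1),(72,1))],(255,0,255))
cv2.imwrite('pics/c3.png',J)
E
```

```text
12.6417 [565.5 143.8 243.6] [1.7 2.6 0. ] [1.7 2.6 0. ] [ 0.1  0.1 -3.5]
```

View pics/c3.png

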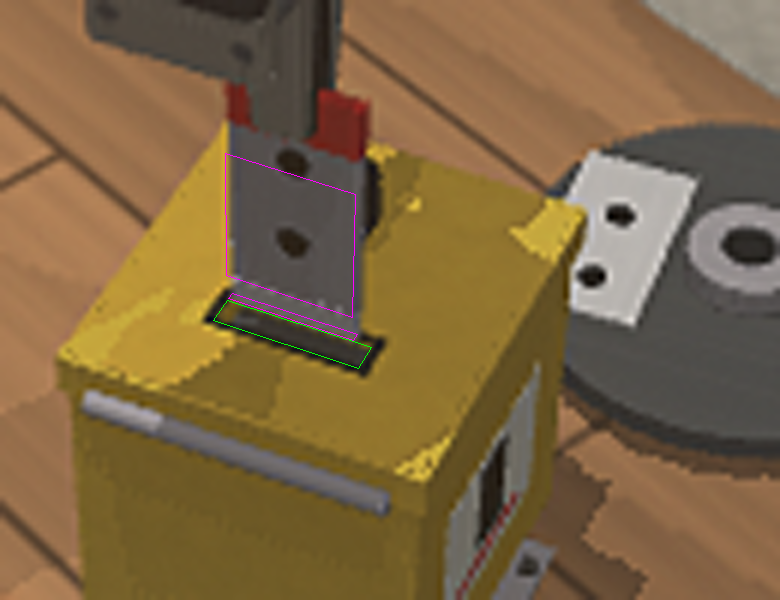

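The slot overlay sits inside the black rim (crop 213–372, 300–368). The blade (crop 230–362) sits about 1 px right of its prediction, so I'll shift it 1 mm along the slot and insert with force checks.

```bash
cat > ins.py <<'E'
from meas import *
psi=np.radians(25);u=np.array([np.cos(psi),np.sin(psi),0]);v=np.array([-u[1],u[0],0])
def ins(S,depths,lim):
    for d in depths:
        robot.servo_line([S[0],S[1],160+75-d],feed=30)
        o=robot.observe();f=np.array(o['contact_force']);p=np.array(o['tcp_pos'])
        print(d,'t',round(o['t'],2),'F',np.array([f@u,f@v,f[2]]),'z-err',(p[2]-(235-d)).round(2),'lat',((p-S)@u).round(2),((p-S)@v).round(2),'w',round(o['grip_width']*92,2))
        if f[2]>lim or abs(f@u)>12 or abs(f@v)>12: return False
    return True
E
python3 - <<'E'
from ins import *
S=np.array([565.2,143.7,160])+1*v
if ins(S,[-2,2,5,7],4): ins(S,[9,11,13,15,18,22],14)
E
```

```text
-2 t 13.04 F [ 0.4 -0.1 -3.4] z-err -0.34 lat -0.2 0.15 w 5.76
2 t 13.32 F [-0.3 -0.5 -3.2] z-err -0.26 lat -0.17 0.0 w 5.39
5 t 13.57 F [ 0.1  0.5 -3.5] z-err -0.22 lat -0.14 0.06 w 5.66
7 t 13.82 F [ 0.2  0.8 -3. ] z-err -0.14 lat -0.1 0.01 w 5.67
9 t 14.07 F [-0.2 -0.1  1.7] z-err 0.6 lat 0.5 -0.13 w 5.75
11 t 14.32 F [0.9 1.  2.2] z-err 0.21 lat 0.22 -0.11 w 5.31
13 t 14.57 F [ 0.9 -0.6  0.9] z-err -0.04 lat 0.21 -0.05 w 5.44
15 t 14.82 F [ 1.6 -0.8  1.7] z-err -0.19 lat 0.16 -0.01 w 5.38
18 t 15.07 F [ 1.5 -0.  -0. ] z-err -0.37 lat -0.02 0.01 w 5.33
22 t 15.36 F [ 2.1 -0.5 -1.6] z-err -0.46 lat -0.17 0.07 w 5.65
```

```bash
python3 - <<'E'
from ins import *
S=np.array([565.2,143.7,160])+1*v
if ins(S,[32,42,52,60,66,70],14):
    grip(0.22); robot.hold(.4)
    o=robot.observe();print(o['t'],o['grip_width']*92,o['contact_force'])
    robot.servo_line([S[0],S[1],260],feed=200)
    o=robot.observe();print(o['t'],o['contact_force'])
    I=shot('side','s4');cv2.imwrite('pics/c4.png',cv2.resize(I[100:250,200:350,::-1],(600,600),interpolation=cv2.INTER_CUBIC))
    for d in viewer.pinpoint('knob','side'): print(d['confidence'],world('side',d['at']))
E
```

```text
32 t 15.84 F [ 1.1 -0.1 -4.1] z-err -0.52 lat -0.3 0.21 w 5.52
42 t 16.32 F [ 2.1  0.1 -3.5] z-err -0.36 lat -0.26 0.05 w 5.68
52 t 16.81 F [ 2.2  0.8 -3.4] z-err -0.33 lat -0.16 0.04 w 5.8
60 t 17.23 F [ 2.   0.1 -3.4] z-err -0.39 lat -0.29 0.11 w 5.72
66 t 17.57 F [ 0.9  0.7 -3.9] z-err -0.35 lat -0.21 0.04 w 5.6
70 t 17.86 F [ 1.3 -1.4 -3.3] z-err -0.27 lat -0.19 0.01 w 5.64
18.675 20.294038808527592 [-0.2  0.7 -0.3]
19.3 [0.6 0.  0.4]
0.62 [340.4  22.9 177.7]
0.49 [617.  171.5 180. ]
```

View pics/c4.png

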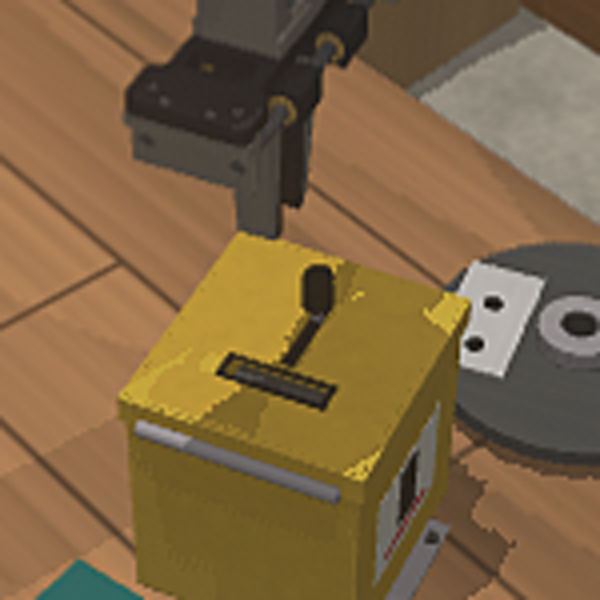

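The blade is gone and the slot is empty. The knob is at crop (318,291), side px (279,173), about 57 mm from the slot centre. Now I'll grip the knob and slide the shutter shut.

```bash
python3 - <<'E'
from ins import *
S=np.array([565.2,143.7,160])
K=S+57*u; print('ray',atz('side',(279.3,172.6),182),K)
grip(0.5,15)
robot.servo_line([K[0],K[1],240],feed=150)
robot.servo_line([K[0],K[1],175],feed=100)
o=robot.observe();print(o['t'],o['contact_force'],o['tcp_pos'])
grip(0.0,15)
o=robot.observe();print(o['t'],o['grip_width']*92,o['contact_force'],o['tcp_pos'])
for d in [50,40,30,25,22,20,19,18,17,16,15,14]:
    P=S+d*u; robot.servo_line([P[0],P[1],175],feed=40)
    o=robot.observe();f=np.array(o['contact_force']);p=np.array(o['tcp_pos'])
    print(d,round(o['t'],2),'F',np.array([f@u,f@v,f[2]]),'at',((p-S)@u).round(2),'w',round(o['grip_width']*92,2))
    if f@u>10: break
E
```

```text
ray [615.7 165.5 182. ] [616.9 167.8 160. ]
21.3 [-0.4 -0.1  0.1] [617.3 167.7 175.5]
22.075 0.543105689751503 [-0.1 -0.9 -0.3] [616.8 167.8 175. ]
50 22.4 F [-0.2 -0.4 -0.5] at 49.72 w 0.42
40 22.8 F [-0.6  0.6 -0.2] at 39.86 w 0.51
30 23.2 F [-0.4  0.  -1.2] at 29.86 w 0.49
25 23.48 F [ 1.2 -0.5 -0.7] at 24.81 w 0.27
22 23.73 F [-0.4  0.9  0.6] at 21.89 w 0.56
20 23.98 F [ 0.1 -0.6 -0.3] at 19.9 w 0.73
19 24.23 F [0.5 0.2 0.4] at 18.97 w 0.01
18 24.48 F [0.4 0.9 0.3] at 17.96 w 0.63
17 24.73 F [-0.7 -0.4  0.8] at 16.94 w 0.31
16 24.98 F [-0.2  0.8 -0.6] at 15.96 w 0.45
15 25.23 F [-0.1 -0.4 -0.1] at 14.96 w 0.18
14 25.48 F [ 0.1 -0.   0. ] at 13.96 w 0.68
```

The fingers closed on nothing, so the grip missed the knob. I'll raise the arm and look.

```bash
python3 - <<'E'
from ins import *
S=np.array([565.2,143.7,160])
P=S+14*u
I=shot('side','s5a')
robot.servo_line([P[0],P[1],260],feed=200)
J=shot('side','s5')
cv2.imwrite('pics/c5.png',cv2.resize(np.hstack([I[100:240,210:350,::-1],J[100:240,210:350,::-1]]),(800,400),interpolation=cv2.INTER_CUBIC))
E
```

```text
(no output)
```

View pics/c5.png

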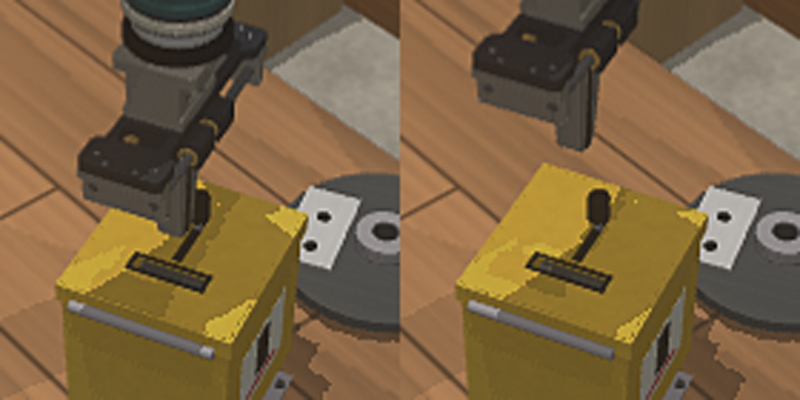

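```bash
python3 - <<'E'
from ins import *
S=np.array([565.2,143.7,160]);o=robot.observe();print(o['t'],o['tcp_pos'])
def cyl(c,z0,z1,r=9): 
    a=np.linspace(0,2*np.pi,24); return [np.c_[c[0]+r*np.cos(a),c[1]+r*np.sin(a),0*a+z] for z in(z0,z1)]
out=[]
for f,T in(('s5a',[*(S+14*u)[:2],175]),('s5',o['tcp_pos'])):
    I=cv2.imread(f'pics/{f}.png');k=5;c0=(240,130)if f=='s5a' else(240,110);J=cv2.resize(I[c0[1]:c0[1]+110,c0[0]:c0[0]+78],None,fx=k,fy=k,interpolation=cv2.INTER_CUBIC)
    def d(P,col): cv2.polylines(J,[((proj('side',P)-c0+.5)*k).astype(np.int32)],True,col,1)
    T=np.array(T)
    for z in(0,19): d([T+[0,0,z]+a*18*u+b*10*v for a,b in((1,1),(1,-1),(-1,-1),(-1,1))],(255,0,255) if z==0 else (255,255,0))
    for q in cyl(S+57*u,170,194): d(q,(0,255,0))
    out.append(J)
cv2.imwrite('pics/c6.png',np.hstack(out))
E
```

```text
26.15 [576.9 149.7 258.6]
```

View pics/c6.png

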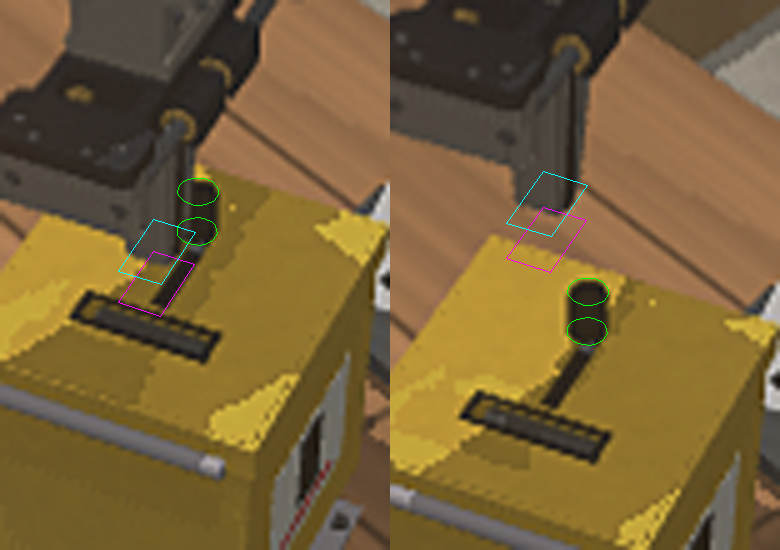

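The knob model fits at S+57u (px 279,173). The real fingertips sit about 19 mm above the reported TCP, so the first grip passed over the knob. I'll redo it lower, checking forces as it descends.

```bash
python3 - <<'E'
from ins import *
S=np.array([565.2,143.7,160]);K=S+57*u
grip(0.5,15)
robot.servo_line([K[0],K[1],230],feed=200)
robot.servo_line([K[0],K[1],175],feed=150)
ok=True
for z in(167,161):
    robot.servo_line([K[0],K[1],z],feed=40); f=robot.observe()['contact_force']
    if f[2]>5: ok=False;print('contact',z,f);break
grip(0.0,15)
o=robot.observe();w=o['grip_width']*92;print(o['t'],w,o['contact_force'],o['tcp_pos'])
if w>10:
  for d in [40,28,23,21,20,19,18,17,16,15]:
    P=S+d*u; robot.servo_line([P[0],P[1],161],feed=50)
    o=robot.observe();f=np.array(o['contact_force']);p=np.array(o['tcp_pos'])
    print(d,round(o['t'],2),'F',np.array([f@u,f@v,f[2]]),'at',((p-S)@u).round(2),'w',round(o['grip_width']*92,2))
    if f@u>8: break
E
```

```text
29.0667 17.57376287864262 [0.3 0.  0.3] [616.9 167.8 161.1]
40 29.56 F [-1.3 -0.4  1.2] at 38.98 w 17.59
28 29.95 F [-1.5 -0.6  3. ] at 27.19 w 17.25
23 30.2 F [-1.2 -0.   2. ] at 22.57 w 17.54
21 30.45 F [ 3.3 -0.2 -0.3] at 21.63 w 17.17
20 30.7 F [ 6.7 -0.2 -3.5] at 21.61 w 17.38
19 30.95 F [ 9.4 -0.3 -5.3] at 21.61 w 17.48
```

```bash
python3 - <<'E'
from ins import *
o=robot.observe();p=np.array(o['tcp_pos'])
grip(0.35); 
robot.servo_line([p[0],p[1],300],feed=200)
o=robot.observe();print(o['t'],o['contact_force'])
J=shot('side','s7');cv2.imwrite('pics/c7.png',np.hstack([cv2.resize(J[150:230,220:320,::-1],(500,400),interpolation=cv2.INTER_CUBIC),cv2.resize(J[240:360,295:385,::-1],(300,400))]))
E
```

```text
32.2083 [-0.5  0.6 -0.3]
```

View pics/c7.png

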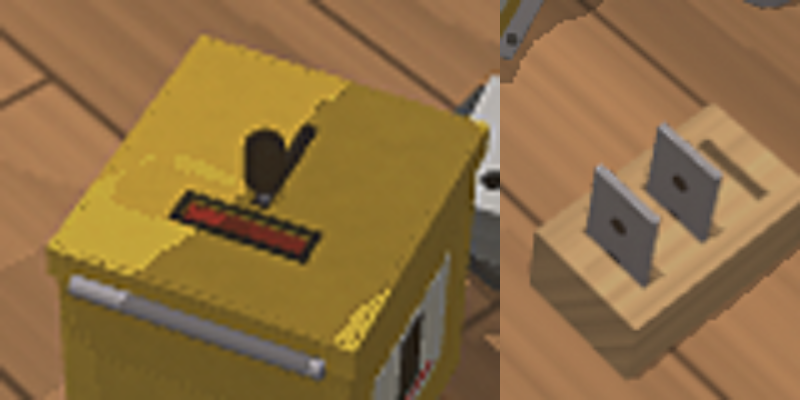

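The red shutter fills the slot (crop 180–315, 200–255), the knob is against its end stop, and the two sharp blades stand in the rack.

```bash
python3 -c "
from h import *
print(robot.job_done())"
```

```text
the job is handed in; nothing more can be done
None
```

The red-ended blade is inside the yellow box and the shutter is against its end stop with the slot shut. The sharp blades are still in the rack, I did not touch the bottle or can, and I handed the job in at about 32 s.

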